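Release the latched key on the welding bench control box

ROBOT

A 6-joint arm with a two-finger parallel gripper is mounted at the origin on the work surface. World frame = base frame: x ahead of the robot, y to its left, z up, the work surface at z = 0. Lengths are in m, angles in rad, forces in N, time in s.
With the tool pointing down it reaches from about 0.35 to 0.925 m from the base axis. Payload 6.4 kg.
Tool frame: the origin (TCP) lies on the centre line of the jaws, within the pads' length; the fingertips stand env.tip_reach ahead of it and the grasp point (between the pads) lies 3 mm ahead of it (env.tip_reach is the distance from the TCP to the fingertips, in m); z points along the fingers, y is the direction in which the jaws open and shut (so a half turn about z gives the same grasp; the last joint's range is limited). The gripper opens to 94 mm and grips with 3 to 60 N. Pads are 16 mm wide; open, the fingers measure 119 mm over their backs; the gripper's body (75 mm by 177 mm) begins 78 mm behind the grasp point.
Start: joints at [-1.432, 0.245, 1.558, -0, 1.339, -0.174], TCP at [0.2, -0.618, 0.227] pointing down, gripper open.
Joint ranges: [-3.13, 3.13], [-1.02, 2.26], [0.13, 2.54], [-0.95, 4.09], [0.21, 2.88], [-2.74, 2.74]. Speed limits (rad/s): [2.57, 2.57, 3.14, 3.14, 3.14, 3.14].

INTERFACE

Orientations are given as a rotation vector (axis times angle).
In Python, from plant import status, eyes, finish_job, models, env gives the robot as it stands.
- The arm moves only by the shell command python3 -m jog 'ROWS' [OPENING] [FORCE]. ROWS is JSON, one flat list of numbers, 4 for each row, row after row: the shift along the tool's x, y, z in cm, then the turn about the tool's z in rad. In form: [tx, ty, tz, roll, tx, ty, tz, roll, ...]. A call has 1 to 5 rows; each row shifts and turns the pose as measured when the row begins, along the tool's axes as they then stand; what a row does not reach is not made up. A row lasts 1/10 s, in which the tool goes at most 50 mm and 8.59 degrees, less where a joint would pass 70% of its speed; a pose out of reach is approached as far as the arm can. A call is refused whole if a number of a shift passes 5 or a number of a turn 0.15, either way. A call with a gripper value outside its range is refused whole. OPENING is the finger opening in cm, from 0 to 9.4, set as the call begins (- or left out, the last holds). The fingers move at their own pace and stop on an object; FORCE is the grip in N (left out, the last holds). Time passes only in rows, so rows that do not move let the fingers close. It gives the time, the measured TCP pose, the force and the opening at its end, in the units of the state.
- status.observe(): the state, without advancing time (a new reading comes with each control period).
- eyes.grab_frame(name): name is "side" or "top"; returns the picture (480x640x3 uint8, blue, green, red); there is no depth.
- eyes.camera_params(name): a dict with "K" (3x3 intrinsics, pixels), "k1" (the pictures are not rectified: a ray, as slopes to the right and down, at radius r is drawn at 1 + k1 r^2 times it, then the intrinsics apply), "T" (4x4, takes a point from camera to world coordinates). Camera axes: x right, y down, z forward; pixel columns grow to the right and rows downward; lengths in m; the calibration is good to about 2 mm. A picture is of the moment at which its call begins. camera_params takes no time and is no camera call.
- finish_job(): hands the job in, once; it reports no verdict.
Trained networks look in the newest picture that a camera, given by its name, has taken for a name from the list of things; names that differ only in an ending like _2 or _b are one class to them, and where a whole thing is asked for, a point or a joint stands for the part that bears it (a point fixed in the world has none). Each returns a list of dicts, best first, with "conf" (0 to 1); they miss things now and then, are a little off and sometimes report something else, mostly with a low value. They report only what shows in the picture. A call takes as long as a camera call.
- models.recognise(camera, thing): "box" ([left, top, right, bottom] in pixels, round what is visible of it).
- models.place_of(camera, thing): "centre" ([column, row] in pixels: a listed point, or the origin of a listed thing).
The state is a dict: "clock": time; "joint_pos": joint angles; "joint_velocities": joint speeds; "joint_efforts": joint torques, N m; "ee_pos": TCP position; "eef_rot": TCP orientation; "contact_force": force on the tool from outside, world axes, zero at the start; "ft_torque": the same for the moment, N m; "finger_gap": opening from 0.0 (shut) to 1.0 (fully open).
Only numpy, scipy, OpenCV 4.12 (cv2) and the standard library are available. Lean on these libraries where they do the work, as an engineer would, in place of code of your own. Each camera call takes 0.05 s, during which the arm holds its last target.

TASK

One of the four identical blue keys on the grey control box is still latched down from the last weld. With the fingertips tap every key lightly, one after another along the row, starting with the one next to the amber lamp, without releasing any; then lift off and press the latched key fully down until it lets go, so that all four keys stand up. Never push one of the other keys fully down, pick nothing up, and leave the things around the box where they are.

Things in the scene. Friction and masses are not known exactly. Their poses are not given: they have to be found in the camera images.
- console: fixed grey steel control box, 130 (x) by 320 (y) by 70 mm high, level top, turned up to 20 degrees. Origin: centre of its underside; x away from the robot, y along the key row to the amber lamp (robot's left), z up. Lamp at y = +125 mm, 17 mm above the box top. Key places at x = 0, y = +70, +10, -50, -110 mm, first to fourth from the lamp, each in a steel collar 44 mm across, 8 mm high.
- cap_a (a point): round blue flat-topped key cap, 34 mm across, one of four alike; the letter says nothing about its place in the row (places are swapped from run to run). This point: centre of its top face; it is 92 mm above the bench when the key is up, about 88.5 mm when latched, 82 mm when pressed fully down.
- key_a (a joint): depth of the key under cap_a, m: 0 up, about 0.0035 latched, 0.010 pressed to the stop. Spring: gives at 2 N, plus 0.8 N per mm (10 N at the stop). An up key always springs back. The latched one gives only at 4.5 to 5 N; past 9 mm, as good as the stop, it lets go and rises once the finger leaves; short of that it stays latched (from over 7.5 mm perhaps lower: press again). Light tap: 2 to 4 N, a few mm.
- cap_b (a point): round blue flat-topped key cap, 34 mm across, one of four alike; the letter says nothing about its place in the row (places are swapped from run to run). This point: centre of its top face; it is 92 mm above the bench when the key is up, about 88.5 mm when latched, 82 mm when pressed fully down.
- key_b (a joint): depth of the key under cap_b, m: 0 up, about 0.0035 latched, 0.010 pressed to the stop. Spring: gives at 2 N, plus 0.8 N per mm (10 N at the stop). An up key always springs back. The latched one gives only at 4.5 to 5 N; past 9 mm, as good as the stop, it lets go and rises once the finger leaves; short of that it stays latched (from over 7.5 mm perhaps lower: press again). Light tap: 2 to 4 N, a few mm.
- cap_c (a point): round blue flat-topped key cap, 34 mm across, one of four alike; the letter says nothing about its place in the row (places are swapped from run to run). This point: centre of its top face; it is 92 mm above the bench when the key is up, about 88.5 mm when latched, 82 mm when pressed fully down.
- key_c (a joint): depth of the key under cap_c, m: 0 up, about 0.0035 latched, 0.010 pressed to the stop. Spring: gives at 2 N, plus 0.8 N per mm (10 N at the stop). An up key always springs back. The latched one gives only at 4.5 to 5 N; past 9 mm, as good as the stop, it lets go and rises once the finger leaves; short of that it stays latched (from over 7.5 mm perhaps lower: press again). Light tap: 2 to 4 N, a few mm.
- cap_d (a point): round blue flat-topped key cap, 34 mm across, one of four alike; the letter says nothing about its place in the row (places are swapped from run to run). This point: centre of its top face; it is 92 mm above the bench when the key is up, about 88.5 mm when latched, 82 mm when pressed fully down.
- key_d (a joint): depth of the key under cap_d, m: 0 up, about 0.0035 latched, 0.010 pressed to the stop. Spring: gives at 2 N, plus 0.8 N per mm (10 N at the stop). An up key always springs back. The latched one gives only at 4.5 to 5 N; past 9 mm, as good as the stop, it lets go and rises once the finger leaves; short of that it stays latched (from over 7.5 mm perhaps lower: press again). Light tap: 2 to 4 N, a few mm.
- square: loose red magnetic welding square, L shaped, 90 by 18 mm, 75 mm high, beside the lamp end of the box; a bystander. Origin: under the middle of its foot.
- tin: loose round aluminium tin with steel cap, 60 mm across, 75 mm high, beside the other end of the box; a bystander. Origin: centre of its underside.
- brush: loose wire brush with wooden back, about 200 mm long (its x), 22 mm wide and high, lying behind the box; a bystander. Origin: underside, near its middle.

How it is judged:
On the way, in this order (a step that is already met when the one before it is completed fails the run):
1. the first key, next to the amber lamp, is tapped with the fingers (((contact force between the fingers and key_a above 0.4 N and y of cap_a in the frame of console between 0.05 and 0.09 m) or (contact force between the fingers and key_b above 0.4 N and y of cap_b in the frame of console between 0.05 and 0.09 m) or (contact force between the fingers and key_c above 0.4 N and y of cap_c in the frame of console between 0.05 and 0.09 m) or (contact force between the fingers and key_d above 0.4 N and y of cap_d in the frame of console between 0.05 and 0.09 m))).
2. the second key is tapped with the fingers (((contact force between the fingers and key_a above 0.4 N and y of cap_a in the frame of console between -0.01 and 0.03 m) or (contact force between the fingers and key_b above 0.4 N and y of cap_b in the frame of console between -0.01 and 0.03 m) or (contact force between the fingers and key_c above 0.4 N and y of cap_c in the frame of console between -0.01 and 0.03 m) or (contact force between the fingers and key_d above 0.4 N and y of cap_d in the frame of console between -0.01 and 0.03 m))).
3. the third key is tapped with the fingers (((contact force between the fingers and key_a above 0.4 N and y of cap_a in the frame of console between -0.07 and -0.03 m) or (contact force between the fingers and key_b above 0.4 N and y of cap_b in the frame of console between -0.07 and -0.03 m) or (contact force between the fingers and key_c above 0.4 N and y of cap_c in the frame of console between -0.07 and -0.03 m) or (contact force between the fingers and key_d above 0.4 N and y of cap_d in the frame of console between -0.07 and -0.03 m))).
4. the fourth key is tapped with the fingers (((contact force between the fingers and key_a above 0.4 N and y of cap_a in the frame of console between -0.13 and -0.09 m) or (contact force between the fingers and key_b above 0.4 N and y of cap_b in the frame of console between -0.13 and -0.09 m) or (contact force between the fingers and key_c above 0.4 N and y of cap_c in the frame of console between -0.13 and -0.09 m) or (contact force between the fingers and key_d above 0.4 N and y of cap_d in the frame of console between -0.13 and -0.09 m))).
5. the fingers are off all keys again and the latched key is still latched (contact force between the fingers and key_a below 0.05 N and contact force between the fingers and key_b below 0.05 N and contact force between the fingers and key_c below 0.05 N and contact force between the fingers and key_d below 0.05 N and value of joint key_c above 0.0025 m), for 0.1 s.
6. the latched key is pressed through and stands up again (value of joint key_c below 0.0015 m), for 0.2 s.
At the end, for the whole second after the job is handed in: all four keys are up (less than 1.5 mm down), and square, tin and brush are at rest within 15 mm of where they stood (value of joint each of key_a, key_b, key_c, key_d below 0.0015 m and distance of each of square, tin, brush from where it was at the start of the episode below 0.015 m and linear speed of each of square, tin, brush below 0.02 m/s); the robot touches nothing.
It fails at once if a key that was up is pressed more than 8 mm down (value of joint any of key_a, key_b, key_d above 0.008 m).
It fails at once if the square, the tin or the brush is shifted by more than 15 mm or lifted (distance of any of square, tin, brush from where it was at the start of the episode above 0.015 m).
It also fails if it takes over 51 s, if anything falls off the work surface, if the arm or the gripper's body presses on something with over 40 N, if the wrist force passes 120 N, or if a joint passes its speed limit or range.

## Working session

There is one attempt and no reset: what is moved stays moved. The work goes in short steps, Python scripts to look and compute and a shell command to move; the robot and the scene stay as the last step left them, time stands still between calls to the robot, and variables do not carry over. Pictures are saved under pics/ and viewed, and the job is handed in when it is done.

```bash
ls; mkdir -p pics
cat > h.py <<'E'
import numpy as np, cv2
from plant import status, eyes, models, env
def ray(name,px):
    p=eyes.camera_params(name);K=np.array(p["K"],float);k1=p["k1"];T=np.array(p["T"],float)
    q=np.linalg.inv(K)@np.array([px[0],px[1],1.0]);d=q[:2].copy();u=d.copy()
    for _ in range(30): u=d/(1+k1*(u@u))
    v=T[:3,:3]@np.array([u[0],u[1],1.0]); return T[:3,3],v
def onz(name,px,z):
    o,v=ray(name,px); return o+v*(z-o[2])/v[2]
def tri(a,pa,b,pb):
    o1,v1=ray(a,pa);o2,v2=ray(b,pb);v1=v1/np.linalg.norm(v1);v2=v2/np.linalg.norm(v2)
    A=np.stack([v1,-v2],1);s=np.linalg.lstsq(A,o2-o1,rcond=None)[0]
    x=o1+s[0]*v1;y=o2+s[1]*v2;return (x+y)/2,np.linalg.norm(x-y)
def proj(name,P):
    p=eyes.camera_params(name);K=np.array(p["K"],float);T=np.array(p["T"],float)
    c=np.linalg.inv(T)@np.append(P,1.0);u=c[:2]/c[2];u=u*(1+p["k1"]*(u@u));return K[:2,:2]@u+K[:2,2]
E
python3 - <<'E'
from h import *
np.set_printoptions(precision=4,suppress=True)
print(status.observe(),env.tip_reach)
for n in("side","top"):
    im=eyes.grab_frame(n);cv2.imwrite(f"pics/{n}0.png",im)
    p=eyes.camera_params(n);print(n,p)
    for t in("cap_a","console","square","tin","brush"):
        print(t,[(np.round(r["centre"],1),round(r["conf"],2)) for r in models.place_of(n,t)])
E
```

```text
pics
{'clock': 0.0, 'joint_pos': array([-1.4321,  0.2458,  1.559 ,  0.    ,  1.3387, -0.1741]), 'joint_velocities': array([-0.0002,  0.0012, -0.0006,  0.002 ,  0.0012, -0.    ]), 'joint_efforts': array([  0.0004, -41.5836, -31.4599,   0.0685,   0.0332,  -0.0002]), 'ee_pos': array([ 0.1999, -0.6179,  0.2264]), 'eef_rot': array([-3.1014, -0.489 , -0.0001]), 'contact_force': array([ 0.0312, -0.6181, -0.3885]), 'ft_torque': array([0.033 , 0.0018, 0.0028]), 'finger_gap': 0.9991949756811694} 0.022
side {'K': array([[558.5391,   0.    , 315.2511],
       [  0.    , 558.5391, 253.077 ],
       [  0.    ,   0.    ,   1.    ]]), 'k1': 0.038124520434374976, 'T': array([[-0.9779, -0.1432,  0.1522,  0.4339],
       [-0.2085,  0.6203, -0.7562,  0.8652],
       [ 0.0139, -0.7712, -0.6364,  0.7941],
       [ 0.    ,  0.    ,  0.    ,  1.    ]])}
cap_a [(array([331.4, 234. ]), 0.76), (array([360.1, 204.3]), 0.71), (array([317.2, 253.6]), 0.66), (array([344.1, 217.3]), 0.47)]
console []
square [(array([245.1, 344.3]), 0.89)]
tin [(array([384.7, 204.8]), 0.61)]
brush [(array([287.6, 236.2]), 0.77)]
top {'K': array([[573.0721,   0.    , 316.0559],
       [  0.    , 573.0721, 242.4488],
       [  0.    ,   0.    ,   1.    ]]), 'k1': -0.07983584622396041, 'T': array([[ 0.0225, -0.9931,  0.1152,  0.4973],
       [-0.9997, -0.0233, -0.0053,  0.0385],
       [ 0.008 , -0.115 , -0.9933,  1.1472],
       [ 0.    ,  0.    ,  0.    ,  1.    ]])}
cap_a [(array([387.4, 279.1]), 0.81), (array([326. , 257.2]), 0.76), (array([417.3, 286.7]), 0.5), (array([357.3, 264.9]), 0.49)]
console [(array([356.5, 270.8]), 0.7)]
square [(array([227.3, 205.7]), 0.59)]
tin [(array([484.8, 320.7]), 0.88)]
brush [(array([390.6, 212.9]), 0.98), (array([353.5, 263.9]), 0.25)]
```

View pics/side0.png

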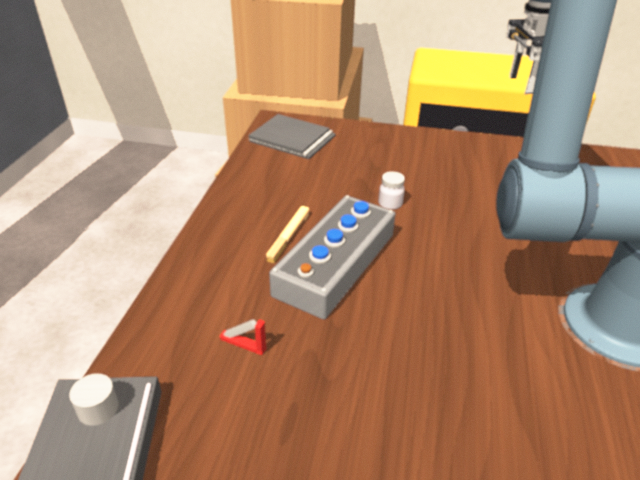

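View pics/top0.png

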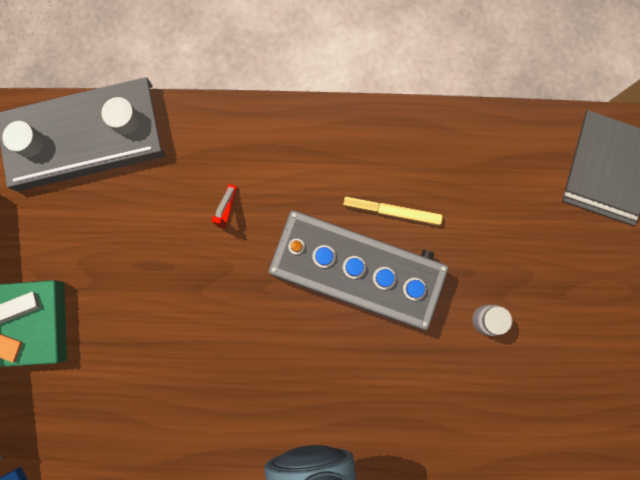

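Run:
```python
from h import *
np.set_printoptions(precision=4,suppress=True)
S=[(317.2,253.6),(331.4,234),(344.1,217.3),(360.1,204.3)]
T=[(326,257.2),(357.3,264.9),(387.4,279.1),(417.3,286.7)]
for s,t in zip(S,T): print(tri("side",s,"top",t),onz("top",t,.092))
```

```text
(array([0.5975, 0.0139, 0.0771]), np.float64(0.007156436416654705)) [0.5926 0.0139 0.092 ]
(array([ 0.5817, -0.0445,  0.0861]), np.float64(0.003289907179314731)) [ 0.5796 -0.0443  0.092 ]
(array([ 0.5605, -0.0995,  0.0931]), np.float64(0.011802575472771396)) [ 0.5546 -0.1003  0.092 ]
(array([ 0.541 , -0.1557,  0.093 ]), np.float64(0.001530704259051863)) [ 0.5418 -0.1558  0.092 ]
```

Side view: lamp (305,270), keys (319,254), (335,237), (348,221) and (361,208). Top view: lamp (296,246), keys (324,257), (354,267), (385,278) and (415,289). The network's points are a few pixels off, so I'll refine them with the blue blobs and fit the row.

Run:
```python
from h import *
np.set_printoptions(precision=4,suppress=True)
B={}
for n in("side","top"):
    im=cv2.imread(f"pics/{n}0.png").astype(int)
    m=((im[...,0]>130)&(im[...,0]-im[...,2]>90)).astype(np.uint8)
    k,l,st,c=cv2.connectedComponentsWithStats(m)
    g=[(c[i],st[i]) for i in range(1,k) if st[i,4]>60 and 280<c[i][0]<440 and 180<c[i][1]<320]
    g.sort(key=lambda q:q[0][0]);B[n]=[q[0] for q in g]
    for q in g: print(n,q)
P=[]
for s,t in zip(B["side"],B["top"]):
    print(tri("side",s,"top",t)); P.append(onz("top",t,.091)[:2]);print(P[-1],onz("side",s,.091))
P=np.array(P);Y=np.array([.07,.01,-.05,-.11])
A=np.polyfit(Y,P,1);d=A[0];print("scale",np.linalg.norm(d),"yaw",np.arctan2(-d[0],d[1]),"origin",A[1]);print(np.outer(Y,d)+A[1]-P)
u=d/np.linalg.norm(d);c=A[1]+(-.02)*(d-u)
print("keys",c+np.outer(Y,u),"lamp",c+.125*u)
for n,f in(("top",3),("side",4)):
    im=cv2.imread(f"pics/{n}0.png");im=im[195:335,265:465];cv2.imwrite(f"pics/{n}0z.png",cv2.resize(im,None,fx=4,fy=4,interpolation=cv2.INTER_CUBIC))
```

```text
side (array([319.5915, 251.3902]), array([312, 245,  16,  14, 164], dtype=int32))
side (array([334.1834, 235.0059]), array([327, 229,  16,  13, 169], dtype=int32))
side (array([347.88  , 220.3733]), array([341, 215,  15,  12, 150], dtype=int32))
side (array([360.7122, 206.6691]), array([354, 201,  15,  12, 139], dtype=int32))
top (array([323.8376, 255.5556]), array([315, 247,  18,  18, 234], dtype=int32))
top (array([354.1229, 266.3686]), array([346, 258,  17,  18, 236], dtype=int32))
top (array([384.7314, 277.3554]), array([376, 269,  18,  18, 242], dtype=int32))
top (array([415.2438, 288.3843]), array([407, 280,  18,  18, 242], dtype=int32))
(array([0.5958, 0.0178, 0.0869]), np.float64(0.0004258194316183255))
[0.5956 0.0179] [0.5947 0.0227 0.091 ]
(array([ 0.5768, -0.0387,  0.0891]), np.float64(0.00048065433719647594))
[ 0.5769 -0.0385] [ 0.5761 -0.0362  0.091 ]
(array([ 0.5576, -0.0957,  0.089 ]), np.float64(0.0005580070277832733))
[ 0.5578 -0.0954] [ 0.557 -0.093  0.091]
(array([ 0.5384, -0.1525,  0.0891]), np.float64(0.0005962600193338123))
[ 0.5387 -0.1521] [ 0.5379 -0.1498  0.091 ]
scale 0.9967718271180245 yaw -0.3232908698001012 origin [ 0.5736 -0.0481]
[[ 0.0001  0.0001]
 [-0.0001 -0.0002]
 [-0.0001  0.    ]
 [ 0.0001  0.0001]]
keys [[ 0.5958  0.0183]
 [ 0.5768 -0.0386]
 [ 0.5577 -0.0955]
 [ 0.5387 -0.1524]] lamp [0.6133 0.0705]
```

```bash
cat >> h.py <<'E'
from scipy.spatial.transform import Rotation as Ro
KEYS=np.array([[ .5958,.0183],[.5768,-.0386],[.5577,-.0955],[.5387,-.1524]])
def go(k,tipz):
    s=status.observe();R=Ro.from_rotvec(s["eef_rot"]).as_matrix()
    t=np.append(KEYS[k],tipz+env.tip_reach)
    np.set_printoptions(precision=3,suppress=True)
    print("t",s["clock"],"tip",s["ee_pos"]-[0,0,env.tip_reach],"zaxis",R[:,2],"yaw",np.degrees(np.arctan2(R[1,0],R[0,0])),"F",s["contact_force"],"gap",s["finger_gap"])
    print("need cm",R.T@(t-s["ee_pos"])*100)
E
python3 -c "from h import *;go(0,.13)"
```

```text
t 0.6 tip [ 0.2   -0.618  0.205] zaxis [ 0.  0. -1.] yaw 17.91952818322111 F [-0.306 -0.112  0.713] gap 0.9993374543417529
need cm [ 57.251 -48.41    7.547]
```

View pics/side0z.png

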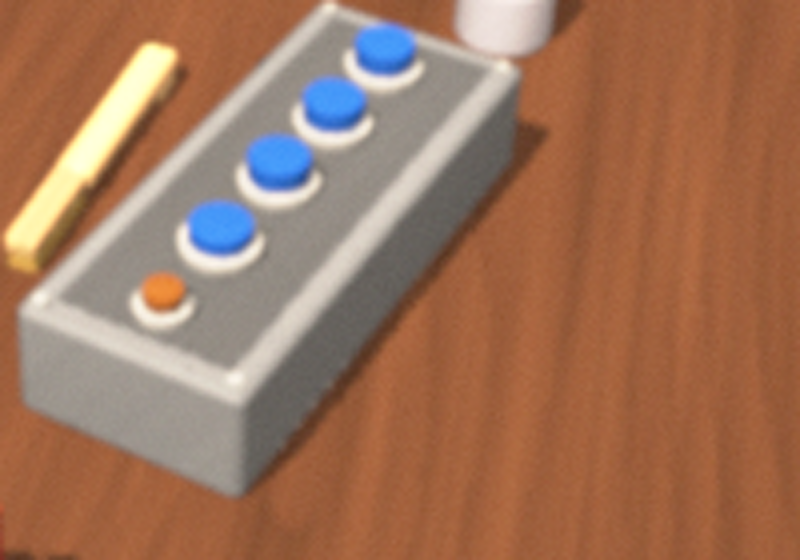

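In the zoomed view, the key next to the lamp (crop 221,228) shows less of its side above the collar than the others. Triangulation also puts it about 2 mm lower, so it looks like the latched one. The taps should confirm that.

```bash
python3 -m jog '[3.8,-3.2,0,0,3.8,-3.2,0,0,3.8,-3.2,0,0,3.8,-3.2,0,0,3.8,-3.2,0,0]' 0 10; python3 -m jog '[3.8,-3.2,0,0,3.8,-3.2,0,0,3.8,-3.2,0,0,3.8,-3.2,0,0,3.8,-3.2,0,0]'; python3 -c "from h import *;go(0,.13)"
```

```text
clock: 1.1
ee_pos: [0.3312, -0.4081, 0.2268]
eef_rot: [3.104, 0.473, 0.0]
contact_force: [1.1, -0.2, 0.2]
finger_gap: 0.608
clock: 1.6
ee_pos: [0.4647, -0.1965, 0.2281]
eef_rot: [3.101, 0.47, 0.005]
contact_force: [0.1, -0.7, -0.1]
finger_gap: 0.185
t 1.6 tip [ 0.465 -0.197  0.206] zaxis [ 0.004 -0.005 -1.   ] yaw 17.225152223471017 F [ 0.129 -0.674 -0.088] gap 0.18497292926659842
need cm [ 18.862 -16.684   7.55 ]
```

```bash
python3 -m jog '[3.7,-3.3,0.3,0,3.7,-3.3,0.3,0,3.7,-3.3,0.3,0,3.7,-3.3,0.3,0,2,-2,0.3,0]' ; python3 -m jog '[0,0,0,0,0,0,0,0]'; python3 -c "from h import *;go(0,.11)"
```

```text
clock: 2.1
ee_pos: [0.5817, 0.0031, 0.2149]
eef_rot: [3.097, 0.474, 0.013]
contact_force: [1.0, -1.3, -0.2]
finger_gap: 0.006
clock: 2.3
ee_pos: [0.5823, 0.0063, 0.2144]
eef_rot: [3.096, 0.483, 0.012]
contact_force: [0.1, 0.0, 0.4]
finger_gap: 0.004
t 2.3 tip [0.582 0.006 0.192] zaxis [ 0.009 -0.007 -1.   ] yaw 17.72659811479089 F [0.125 0.015 0.419] gap 0.004351599138732173
need cm [ 1.595 -0.815  8.247]
```

```bash
python3 -m jog '[0.8,-0.4,2,0,0.8,-0.4,2,0,0,0,2,0,0,0,2,0,0,0,0,0]' ; python3 -m jog '[0,0,0,0]'
python3 - <<'E'
from h import *
go(0,.092)
for n in("side","top"):
    im=eyes.grab_frame(n);cv2.imwrite(f"pics/{n}1.png",cv2.resize(im[150:330,250:470],None,fx=3,fy=3))
E
```

```text
clock: 2.8
ee_pos: [0.5958, 0.0114, 0.1347]
eef_rot: [3.095, 0.47, 0.018]
contact_force: [-0.4, -0.1, -0.0]
finger_gap: 0.006
clock: 2.9
ee_pos: [0.5959, 0.0102, 0.1354]
eef_rot: [3.095, 0.467, 0.018]
contact_force: [0.6, 0.6, -0.5]
finger_gap: 0.009
t 2.9 tip [0.596 0.01  0.113] zaxis [ 0.013 -0.01  -1.   ] yaw 17.177888647770693 F [ 0.637  0.649 -0.47 ] gap 0.008697163977392232
need cm [ 0.215 -0.808  2.133]
```

View pics/side1.png

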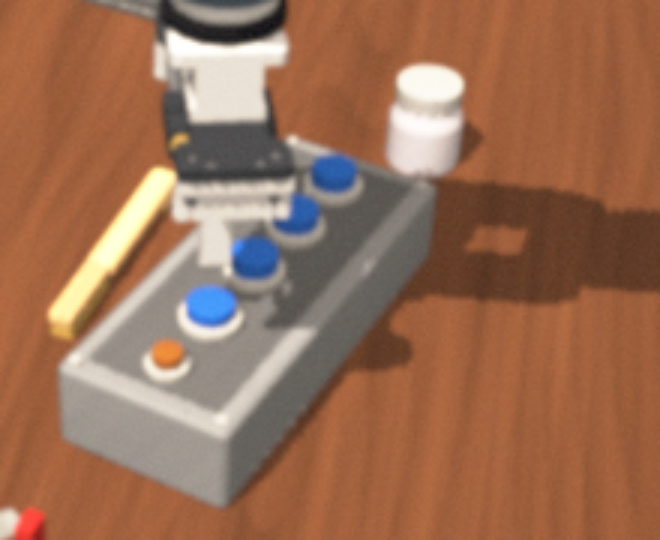

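The side view shows the closed fingertips at crop (212,265), hovering behind key 1 at (210,305) and above the box. I'll centre them first.

```bash
python3 -m jog '[0.2,-0.8,0.6,0,0,0,0,0]' ; python3 -m jog '[0,0,0.5,0,0,0,0,0]'
python3 - <<'E'
from h import *
go(0,.092)
print(proj("side",[.596,.0102,.113]))
E
```

```text
clock: 3.2
ee_pos: [0.5967, 0.0185, 0.1315]
eef_rot: [3.094, 0.466, 0.025]
contact_force: [0.2, -0.1, 0.4]
finger_gap: 0.005
clock: 3.4
ee_pos: [0.5973, 0.0189, 0.127]
eef_rot: [3.093, 0.468, 0.027]
contact_force: [-0.6, -0.7, -0.1]
finger_gap: 0.004
t 3.4 tip [0.597 0.019 0.105] zaxis [ 0.019 -0.01  -1.   ] yaw 17.197204140885823 F [-0.558 -0.749 -0.134] gap 0.003763908485816907
need cm [-0.177 -0.006  1.3  ]
[320.419 238.784]
```

```bash
python3 -m jog '[-0.1,0,0.5,0,0,0,0.5,0,0,0,0,0]' ; python3 -m jog '[0,0,0.2,0,0,0,0,0]'; python3 -m jog '[0,0,0.2,0,0,0,0,0]'; python3 -c "
from h import *
go(0,.092)"
```

```text
clock: 3.7
ee_pos: [0.5965, 0.0186, 0.1163]
eef_rot: [3.093, 0.468, 0.028]
contact_force: [-0.2, -0.2, -0.5]
finger_gap: 0.005
clock: 3.9
ee_pos: [0.5964, 0.0185, 0.1137]
eef_rot: [3.093, 0.468, 0.027]
contact_force: [0.0, 0.5, -0.5]
finger_gap: 0.007
clock: 4.1
ee_pos: [0.5966, 0.0185, 0.1117]
eef_rot: [3.093, 0.468, 0.027]
contact_force: [-0.0, 0.0, -0.1]
finger_gap: 0.003
t 4.1 tip [0.597 0.018 0.09 ] zaxis [ 0.019 -0.01  -1.   ] yaw 17.206867974699968 F [-0.003  0.033 -0.086] gap 0.0031925852115038808
need cm [-0.074 -0.005 -0.234]
```

```bash
python3 -m jog '[0,0,0.1,0,0,0,0,0]' ; python3 -m jog '[0,0,0.1,0,0,0,0,0]'
```

```text
clock: 4.3
ee_pos: [0.5969, 0.0184, 0.1109]
eef_rot: [3.093, 0.468, 0.028]
contact_force: [0.3, -0.4, 0.3]
finger_gap: 0.006
clock: 4.5
ee_pos: [0.597, 0.0184, 0.1106]
eef_rot: [3.093, 0.468, 0.028]
contact_force: [-1.0, -0.2, 2.4]
finger_gap: 0.002
```

```bash
python3 -m jog '[0,0,0.05,0,0,0,0,0]' ; python3 -m jog '[0,0,-0.6,0,0,0,-0.8,0,0,0,0,0]';python3 -c "
from h import *
go(1,.105)"
```

```text
clock: 4.7
ee_pos: [0.597, 0.0184, 0.1105]
eef_rot: [3.093, 0.468, 0.028]
contact_force: [-0.7, 0.3, 2.8]
finger_gap: 0.004
clock: 5.0
ee_pos: [0.5969, 0.0185, 0.1252]
eef_rot: [3.093, 0.468, 0.029]
contact_force: [-0.0, 0.4, -0.8]
finger_gap: 0.009
t 5.0 tip [0.597 0.019 0.103] zaxis [ 0.02  -0.011 -1.   ] yaw 17.21256792485388 F [-0.003  0.371 -0.811] gap 0.008717088376024832
need cm [-3.603  4.866 -0.159]
```

Key 1 first touched at a tip height of 88.6 mm and held about 2.8 N without giving, so it is the latched key. Next is key 2.

```bash
python3 -m jog '[-1.8,2.4,-0.1,0,-1.8,2.4,-0.1,0,0,0,0,0,0,0,0,0]' ;python3 -c "
from h import *
go(1,.092)"
```

```text
clock: 5.4
ee_pos: [0.5769, -0.0389, 0.1284]
eef_rot: [3.092, 0.47, 0.033]
contact_force: [-0.4, -0.6, -0.2]
finger_gap: 0.004
t 5.4 tip [ 0.577 -0.039  0.106] zaxis [ 0.023 -0.011 -1.   ] yaw 17.28800985349088 F [-0.436 -0.624 -0.214] gap 0.004077394733379796
need cm [-0.023 -0.054  1.435]
```

```bash
python3 -m jog '[0,0,0.5,0,0,0,0.5,0,0,0,0,0]' ; python3 -m jog '[0,0,0.2,0,0,0,0,0]'; python3 -m jog '[0,0,0.2,0,0,0,0,0]'
```

```text
clock: 5.7
ee_pos: [0.5776, -0.0371, 0.1173]
eef_rot: [3.092, 0.473, 0.033]
contact_force: [0.2, 0.8, 0.8]
finger_gap: 0.005
clock: 5.9
ee_pos: [0.5776, -0.0362, 0.1145]
eef_rot: [3.092, 0.475, 0.032]
contact_force: [-0.0, 0.2, -0.7]
finger_gap: 0.004
clock: 6.1
ee_pos: [0.5779, -0.0361, 0.113]
eef_rot: [3.091, 0.476, 0.031]
contact_force: [-1.9, -0.5, 3.0]
finger_gap: 0.005
```

```bash
python3 -m jog '[0,0,0.1,0,0,0,0,0]'
```

```text
clock: 6.3
ee_pos: [0.5779, -0.0361, 0.1126]
eef_rot: [3.091, 0.476, 0.031]
contact_force: [-2.1, 0.2, 2.9]
finger_gap: 0.005
```

Key 2 was touched at about 91 mm and gave slightly at 3 N. That is an up key, and it counts as tapped. Lift off and go to key 3.

```bash
python3 -m jog '[0,0,-0.6,0,0,0,-0.8,0,0,0,0,0]';python3 -c "
from h import *
go(2,.105)"
```

```text
clock: 6.6
ee_pos: [0.578, -0.036, 0.1277]
eef_rot: [3.091, 0.475, 0.033]
contact_force: [0.3, -0.5, 0.8]
finger_gap: 0.006
t 6.6 tip [ 0.578 -0.036  0.106] zaxis [ 0.023 -0.01  -1.   ] yaw 17.49528290823355 F [ 0.298 -0.505  0.79 ] gap 0.005692508012196122
need cm [-3.726  5.064  0.08 ]
```

```bash
python3 -m jog '[-1.8,2.5,0,0,-1.8,2.5,0,0,0,0,0,0,0,0,0,0]' ;python3 -c "
from h import *
go(2,.092)"
```

```text
clock: 7.0
ee_pos: [0.5587, -0.0953, 0.1285]
eef_rot: [3.091, 0.477, 0.037]
contact_force: [-0.2, -0.8, -0.6]
finger_gap: 0.009
t 7.0 tip [ 0.559 -0.095  0.106] zaxis [ 0.025 -0.01  -1.   ] yaw 17.571568497709357 F [-0.231 -0.81  -0.634] gap 0.008976926812485879
need cm [-0.133 -0.037  1.447]
```

```bash
python3 -m jog '[0,0.1,0.5,0,0,0,0.5,0,0,0,0,0]' ; python3 -m jog '[0,0,0.2,0,0,0,0,0]'; python3 -m jog '[0,0,0.2,0,0,0,0,0]'
```

```text
clock: 7.3
ee_pos: [0.5597, -0.0944, 0.1174]
eef_rot: [3.091, 0.481, 0.037]
contact_force: [0.3, -0.2, -0.4]
finger_gap: 0.005
clock: 7.5
ee_pos: [0.5597, -0.0934, 0.1147]
eef_rot: [3.091, 0.483, 0.035]
contact_force: [-0.7, -0.1, -0.2]
finger_gap: 0.009
clock: 7.7
ee_pos: [0.56, -0.0934, 0.1131]
eef_rot: [3.09, 0.484, 0.035]
contact_force: [-1.8, 0.2, 3.2]
finger_gap: 0.003
```

```bash
python3 -m jog '[0,0,0.1,0,0,0,0,0]'
```

```text
clock: 7.9
ee_pos: [0.56, -0.0934, 0.1127]
eef_rot: [3.09, 0.484, 0.035]
contact_force: [-2.2, -0.1, 3.0]
finger_gap: 0.005
```

Key 3 behaved the same way: touched at about 91 mm, 3 N. Lift off and go to key 4.

```bash
python3 -m jog '[0,0,-0.6,0,0,0,-0.8,0,0,0,0,0]';python3 -m jog '[-1.8,2.5,0,0,-1.8,2.5,0,0,0,0,0,0,0,0,0,0]'; python3 -c "
from h import *
go(3,.092)"
```

```text
clock: 8.2
ee_pos: [0.5601, -0.0933, 0.1278]
eef_rot: [3.09, 0.483, 0.037]
contact_force: [-0.3, 0.3, -0.7]
finger_gap: 0.008
clock: 8.6
ee_pos: [0.5411, -0.1528, 0.1286]
eef_rot: [3.09, 0.485, 0.04]
contact_force: [1.0, 0.2, 0.1]
finger_gap: 0.006
t 8.6 tip [ 0.541 -0.153  0.107] zaxis [ 0.028 -0.01  -1.   ] yaw 17.86700717873873 F [0.979 0.215 0.118] gap 0.0058893550423316345
need cm [-0.252 -0.139  1.45 ]
```

```bash
python3 -m jog '[-0.2,0,0.5,0,0,0,0.5,0,0,0,0,0]' ; python3 -m jog '[0,0,0.2,0,0,0,0,0]'; python3 -m jog '[0,0,0.2,0,0,0,0,0]'
```

```text
clock: 8.9
ee_pos: [0.5396, -0.1515, 0.1174]
eef_rot: [3.09, 0.489, 0.04]
contact_force: [-0.5, 0.0, 0.4]
finger_gap: 0.007
clock: 9.1
ee_pos: [0.5397, -0.1504, 0.1146]
eef_rot: [3.09, 0.491, 0.039]
contact_force: [-0.8, -0.1, -0.1]
finger_gap: 0.007
clock: 9.3
ee_pos: [0.54, -0.1504, 0.1131]
eef_rot: [3.089, 0.492, 0.039]
contact_force: [-2.2, 0.1, 3.3]
finger_gap: 0.01
```

```bash
python3 -m jog '[0,0,0.1,0,0,0,0,0]'
```

```text
clock: 9.5
ee_pos: [0.54, -0.1504, 0.1126]
eef_rot: [3.09, 0.492, 0.038]
contact_force: [-2.3, 1.1, 3.4]
finger_gap: 0.005
```

Key 4 is tapped. I'll lift well clear, then look again to check the latched key before pressing it.

```bash
python3 -m jog '[0,0,-0.6,0,0,0,-1,0,0,0,-1,0,0,0,0,0,0,0,0,0]';python3 -m jog '[0,-4,-1,0,0,-4,-1,0,0,-4,-1,0,0,-4,-1,0,0,0,0,0]'
python3 - <<'E'
from h import *
go(0,.105)
im=eyes.grab_frame("side");cv2.imwrite("pics/side2.png",cv2.resize(im[150:330,250:470],None,fx=3,fy=3))
E
```

```text
clock: 10.0
ee_pos: [0.54, -0.1504, 0.1414]
eef_rot: [3.089, 0.491, 0.042]
contact_force: [-0.1, 0.5, -0.2]
finger_gap: 0.005
clock: 10.5
ee_pos: [0.4873, 0.006, 0.1788]
eef_rot: [3.091, 0.485, 0.041]
contact_force: [0.4, -0.1, -0.2]
finger_gap: 0.007
t 10.5 tip [0.487 0.006 0.157] zaxis [ 0.028 -0.009 -1.   ] yaw 17.847964422014787 F [ 0.392 -0.088 -0.153] gap 0.007222916434844639
need cm [10.578  2.065  5.469]
```

View pics/side2.png

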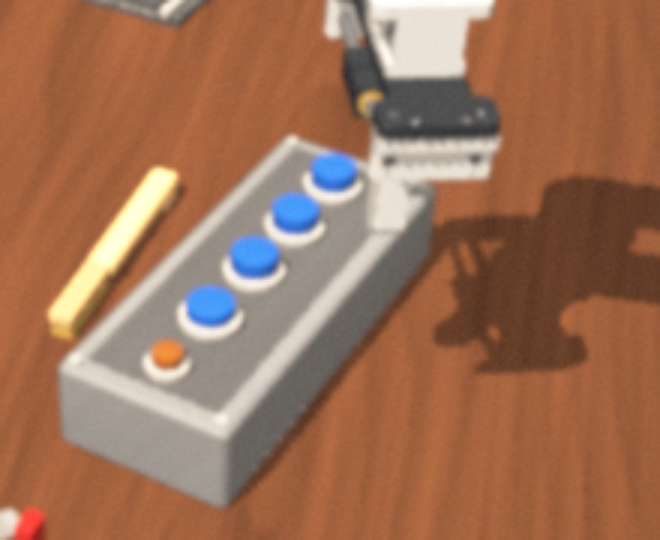

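All four keys are in view. Key 1 at crop (210,306) still sits lower in its collar than those at (255,257), (295,214) and (335,172), so it is still latched. Move over it.

```bash
python3 -m jog '[3.5,0.7,0.5,0,3.5,0.7,0.5,0,3.4,0.6,0.5,0,0,0,0.8,0,0,0,0,0]';python3 -m jog '[0,0,1,0,0,0,1,0,0,0,0,0]'; python3 -c "
from h import *
go(0,.092)"
```

```text
clock: 11.05
ee_pos: [0.5966, 0.0132, 0.1538]
eef_rot: [3.09, 0.477, 0.035]
contact_force: [-0.3, -0.7, -0.1]
finger_gap: 0.009
clock: 11.35
ee_pos: [0.5949, 0.0114, 0.1313]
eef_rot: [3.091, 0.474, 0.031]
contact_force: [-0.6, 0.0, 0.5]
finger_gap: 0.001
t 11.35 tip [0.595 0.011 0.109] zaxis [ 0.022 -0.011 -1.   ] yaw 17.43358359407992 F [-0.622  0.042  0.469] gap 0.0013468316267870747
need cm [ 0.263 -0.664  1.727]
```

```bash
python3 -m jog '[0.2,-0.7,0.6,0,0,0,0.6,0,0,0,0,0]';python3 -m jog '[0,0,0.3,0,0,0,0.3,0,0,0,0,0]'; python3 -c "
from h import *
go(0,.082)"
```

```text
clock: 11.65
ee_pos: [0.594, 0.019, 0.1185]
eef_rot: [3.091, 0.473, 0.032]
contact_force: [0.0, -0.3, 0.5]
finger_gap: 0.007
clock: 11.95
ee_pos: [0.5944, 0.0192, 0.1125]
eef_rot: [3.091, 0.474, 0.033]
contact_force: [0.3, 0.3, 0.1]
finger_gap: 0.008
t 11.95 tip [0.594 0.019 0.091] zaxis [ 0.023 -0.011 -1.   ] yaw 17.44850956241417 F [0.329 0.335 0.072] gap 0.007766468149268838
need cm [0.09  0.117 0.855]
```

```bash
python3 -m jog '[0,0,0.4,0,0,0,0.3,0,0,0,0,0]';python3 -m jog '[0,0,0.3,0,0,0,0,0]'; python3 -m jog '[0,0,0.3,0,0,0,0,0]'
```

```text
clock: 12.25
ee_pos: [0.5953, 0.0191, 0.1076]
eef_rot: [3.091, 0.474, 0.033]
contact_force: [-3.1, 0.3, 6.4]
finger_gap: 0.004
clock: 12.45
ee_pos: [0.5953, 0.0191, 0.1065]
eef_rot: [3.091, 0.474, 0.031]
contact_force: [-4.1, 0.2, 8.7]
finger_gap: 0.007
clock: 12.65
ee_pos: [0.5954, 0.0191, 0.1059]
eef_rot: [3.091, 0.475, 0.029]
contact_force: [-4.6, 1.3, 8.0]
finger_gap: 0.004
```

```bash
python3 -m jog '[0,0,0.4,0,0,0,0.4,0]'; python3 -m jog '[0,0,0.5,0,0,0,0.5,0]';python3 -m jog '[0,0,0.7,0,0,0,0.7,0]'
```

```text
clock: 12.85
ee_pos: [0.5959, 0.0191, 0.1038]
eef_rot: [3.092, 0.476, 0.024]
contact_force: [-17.4, 1.9, 34.7]
finger_gap: 0.007
clock: 13.05
ee_pos: [0.5961, 0.0191, 0.1038]
eef_rot: [3.092, 0.478, 0.014]
contact_force: [-17.1, 0.9, 31.2]
finger_gap: 0.004
clock: 13.25
ee_pos: [0.5964, 0.0192, 0.1036]
eef_rot: [3.092, 0.481, 0.002]
contact_force: [-23.7, 2.8, 44.7]
finger_gap: 0.004
```

The force shot up at a tip height of 81.8 mm, which is the stop. Lift off slowly and clear the area.

```bash
python3 -m jog '[0,0,-0.6,0,0,0,-1,0,0,0,-1.5,0,0,0,-1.5,0,0,0,0,0]';python3 -m jog '[-3.5,0,-1,0,-3.5,0,-1,0,-3.5,0,-1,0,0,0,0,0,0,0,0,0]'
python3 - <<'E'
from h import *
go(0,.105)
for n in("side","top"):
    im=eyes.grab_frame(n);cv2.imwrite(f"pics/{n}3f.png",im);cv2.imwrite(f"pics/{n}3.png",cv2.resize(im[150:330,250:470],None,fx=3,fy=3))
B={}
for n in("side","top"):
    for tag in("0","3f"):
        im=cv2.imread(f"pics/{n}{tag}.png").astype(int)
        m=((im[...,0]>130)&(im[...,0]-im[...,2]>90)).astype(np.uint8)
        k,l,st,c=cv2.connectedComponentsWithStats(m)
        g=[c[i] for i in range(1,k) if st[i,4]>60 and 280<c[i][0]<440 and 180<c[i][1]<320]
        g.sort(key=lambda q:q[0]);B[n,tag]=g;print(n,tag,np.round(g,2).tolist())
for tag in("0","3f"):print(tag,[tri("side",s,"top",t)[0][2].round(4) for s,t in zip(B["side",tag],B["top",tag])])
for n in("side","top"):
    for t in("square","tin","brush"):
        print(n,t,[(np.round(r["centre"],1),round(r["conf"],2)) for r in models.place_of(n,t)])
E
```

```text
clock: 13.75
ee_pos: [0.5974, 0.0195, 0.1563]
eef_rot: [3.09, 0.481, 0.006]
contact_force: [-0.2, 0.0, -0.5]
finger_gap: 0.007
clock: 14.25
ee_pos: [0.4933, -0.0128, 0.1837]
eef_rot: [3.092, 0.482, -0.0]
contact_force: [0.2, -0.4, -0.3]
finger_gap: 0.003
t 14.25 tip [ 0.493 -0.013  0.162] zaxis [ 0.002 -0.013 -1.   ] yaw 17.718892668999374 F [ 0.244 -0.425 -0.253] gap 0.0033249572389031277
need cm [10.724  0.089  5.652]
side 0 [[319.59, 251.39], [334.18, 235.01], [347.88, 220.37], [360.71, 206.67]]
side 3f [[319.56, 250.52], [334.16, 234.97], [347.83, 220.35], [360.71, 206.67]]
top 0 [[323.84, 255.56], [354.12, 266.37], [384.73, 277.36], [415.24, 288.38]]
top 3f [[323.77, 255.36], [354.12, 266.37], [382.75, 273.81], [415.24, 288.38]]
0 [np.float64(0.0869), np.float64(0.0891), np.float64(0.089), np.float64(0.0891)]
3f [np.float64(0.0893), np.float64(0.0892), np.float64(0.0918), np.float64(0.0891)]
side square [(array([243.7, 341.9]), 0.86)]
side tin [(array([389.4, 203.2]), 0.62)]
side brush [(array([291.6, 233.3]), 0.96)]
top square [(array([224.8, 206.5]), 0.67)]
top tin [(array([483.7, 320.9]), 0.84)]
top brush [(array([394.3, 211.6]), 0.6)]
```

View pics/side3.png

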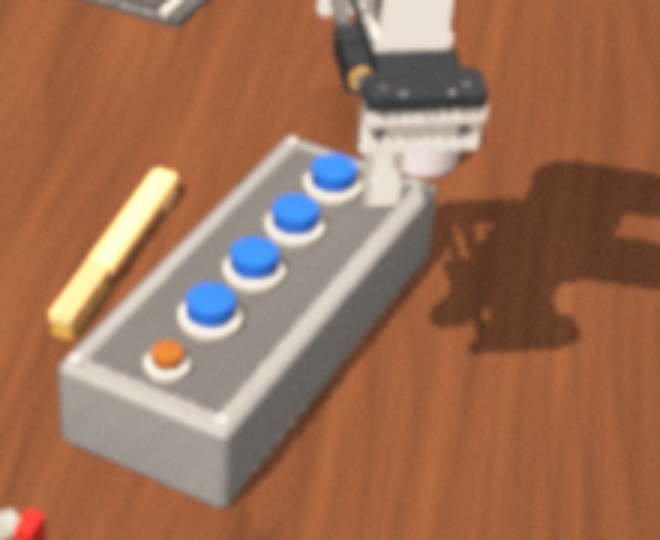

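Key 1 at crop (210,303) now stands as high as the others: 89.3 mm triangulated, against 86.9 mm before and 89.1 mm for keys 2 and 4. Key 3's top-view blob is shaped differently because the gripper hides part of it, but its side-view position is unchanged. The bystanders are where they were, and the arm is clear.

```bash
python3 -c "
from plant import finish_job,status
print(finish_job()); print(status.observe()['clock'])"
```

```text
the job is handed in; nothing more can be done
None
the job is handed in; nothing more can be done
```

I tapped all four keys in order from the lamp end, lifted off, then pressed the latched key until it let go. My checks show all four standing up. I handed the job in at about 14.5 s of the 51 s allowed; it reported no verdict.

- **Finding the latched key:** it was the first key, next to the lamp. It touched at a tip height of 88.6 mm and held 2.8 N without giving. The other three touched at about 91 mm and gave slightly at about 3 N. A picture after lifting off showed it still low.
- **Pressing it through:** I pushed it to the stop, at a tip height of 81.8 mm. The vertical force peaked at about 45 N there.
- **Last checks:** the first key's triangulated height rose from 86.9 to 89.3 mm, level with keys 2 and 4 at 89.1–89.2 mm. The force readings were back to noise, with the fingertips about 70 mm above the keys.
- **Square, tin and brush:** the network's points moved by up to 5 pixels between pictures. I put that down to its usual scatter, since the arm never went near them and the brush looks unmoved in the pictures.

**Measurements that disagreed:**
- **Key 3 height:** the last value, 91.8 mm, is unreliable because the gripper hid part of it in the top view. Its side-view position was unchanged.
- **All key heights:** the triangulated values read about 2–3 mm under the stated 92 mm. This fits the calibration error and the blobs including the sides of the caps, so I relied on differences and touch heights.

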